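# Put the hand tools back into their foam inlays

## Task

Put the four hand tools lying about the bench back in the drawer tray: the ratchet, the pliers, the adjustable spanner and the combination spanner each go into the foam cut-out of their own shape. Each must lie flat on the bottom of its cut-out, right way round with its head in the head end, and not up on the foam's edge.

Things in the scene. Friction and masses are not known exactly. Their poses are not given: they have to be found in the camera images.
- ratchet_center (a point): Ratchet: round steel head (39 mm across, 18 high, square stub on top to 29 mm) from 38 to 78 mm ahead of this point, thin neck, black round grip 18 mm thick from 14 mm ahead to 80 mm behind. Point: axis of the grip, 9 mm above the underside; grasp here, 18 mm wide in y. x points along the tool to its head, z up; the tool lies flat.
- pliers_center (a point): Combination pliers, shut, 160 mm long, 13 thick: steel jaws 17 to 29 mm wide to 78 mm ahead of this point, two black handles (47 mm over both at their ends) to 82 mm behind. Point: midway between the handles, 6.5 mm above the underside; grasp here over both handles, 38 mm wide in y. x points along the tool to its head, z up; the tool lies flat.
- adjustable_center (a point): Adjustable spanner: wide steel head with open jaws (48 mm wide, 13 thick) from 24 to 79 mm ahead of this point, flat handle 19 to 22 mm wide to 81 mm behind. Point: on the handle, 6.5 mm above the underside (handle spans 1 to 12 mm); grasp here, 19 mm wide in y. x points along the tool to its head, z up; the tool lies flat.
- spanner_center (a point): Combination spanner, slim, 10 mm thick: open jaw (the head, about 40 mm wide) to 83 mm ahead of this point, ring end (22 mm wide) to 79 mm behind, flat shank 12 mm wide between. Point: on the shank, 5 mm above the underside (shank spans 1 to 9 mm); grasp here, 12 mm wide in y. x points along the tool to its head, z up; the tool lies flat.
- cutout_ratchet (a point): Ratchet's foam inlay, 200 x 80 mm, black top, blue floors. Point: on the cut-out's floor (22 mm over the bench, 10 mm deep), where the underside below the tool's grip point belongs; x to the head end, z up. 8 to 10 mm room round the tool. A dark 48 mm wide finger channel, equally deep, crosses it along y. Shape: round head pocket, straight narrow slot.
- cutout_pliers (a point): Pliers' foam inlay, 200 x 80 mm, black top, blue floors. Point: on the cut-out's floor (22 mm over the bench, 10 mm deep), where the underside below the tool's grip point belongs; x to the head end, z up. 8 to 10 mm room round the tool. A dark 48 mm wide finger channel, equally deep, crosses it along y. Shape: narrow jaw pocket, broad handle pocket.
- cutout_adjustable (a point): Adjustable spanner's foam inlay, 200 x 80 mm, black top, blue floors. Point: on the cut-out's floor (22 mm over the bench, 10 mm deep), where the underside below the tool's grip point belongs; x to the head end, z up. 8 to 10 mm room round the tool. A dark 48 mm wide finger channel, equally deep, crosses it along y. Shape: broad jaw pocket, narrow handle slot.
- cutout_spanner (a point): Combination spanner's foam inlay, 200 x 80 mm, black top, blue floors. Point: on the cut-out's floor (22 mm over the bench, 10 mm deep), where the underside below the tool's grip point belongs; x to the head end, z up. 8 to 10 mm room round the tool. A dark 48 mm wide finger channel, equally deep, crosses it along y. Shape: wide jaw pocket, small round ring pocket.
- tray: Grey steel drawer tray, 330 x 210 mm, lip 18 mm high, fixed; origin: centre of its underside, x along its long side. The four inlays (tops 32 mm over the bench) lie in it side by side along x, 80 mm apart, in any order. Tools lie left and right of it. Small stray items up to 50 mm high lie near them, clear of the grasps; equipment up to 190 mm high stands at the back and sides.
Mind the look-alikes: they are no part of the job. What is shaped like the part that bears spanner_center but green is not meant.

How it is judged (in metres and radians):
At the end, for the whole second after the job is handed in: Each of the four tools lies in its own cut-out: grip point within 14 mm horizontally of the cut-out's point, length within 0.2 rad of it, level within 0.05 rad, at most 3 mm above the cut-out's floor (a reversed tool cannot go down), released and at rest (horizontal distance between ratchet_center and cutout_ratchet below 0.014 m and angle between the x axis of ratchet_center and the x axis of cutout_ratchet, either way round below 0.2 rad and z of ratchet_center in the frame of cutout_ratchet below 0.012 m and angle between each of ratchet_center, pliers_center, adjustable_center, spanner_center's own z axis and vertical below 0.05 rad and linear speed of each of ratchet, pliers, adjustable, spanner below 0.02 m/s and horizontal distance between pliers_center and cutout_pliers below 0.014 m and angle between the x axis of pliers_center and the x axis of cutout_pliers, either way round below 0.2 rad and z of pliers_center in the frame of cutout_pliers below 0.0095 m and horizontal distance between adjustable_center and cutout_adjustable below 0.014 m and angle between the x axis of adjustable_center and the x axis of cutout_adjustable, either way round below 0.2 rad and z of adjustable_center in the frame of cutout_adjustable below 0.0095 m and horizontal distance between spanner_center and cutout_spanner below 0.014 m and angle between the x axis of spanner_center and the x axis of cutout_spanner, either way round below 0.2 rad and z of spanner_center in the frame of cutout_spanner below 0.008 m); the robot touches nothing.
It also fails if it takes over 93 s, if anything falls off the work surface, if the arm or the gripper's body presses on something with over 40 N, if the wrist force passes 120 N, or if a joint passes its speed limit or range.

## Robot

A 7-joint arm with a two-finger parallel gripper is mounted at the origin on the work surface. World frame = base frame: x ahead of the robot, y to its left, z up, the work surface at z = 0. Lengths are in mm, angles in rad, forces in N, time in s.
With the tool pointing down it reaches from about 400 to 850 mm from the base axis. Payload 4.5 kg.
Tool frame: the origin (TCP) lies where the fingers leave the gripper's body, on its centre line; the fingertips stand 64 mm ahead of it and the grasp point (between the pads) lies 45 mm ahead of it; z points along the fingers, x is the direction in which the jaws open and shut, and the axes are right-handed (so a half turn about z gives the same grasp; the last joint's range is limited). The gripper opens to 88 mm and grips with 3 to 60 N. Pads are 18 mm wide; open, the fingers measure 123 mm over their backs; the gripper's body (75 mm by 187 mm) begins 45 mm behind the grasp point.
Start: joints at [-1.158, 0.689, -0.195, 1.565, 0.157, 0.902, -0.215], TCP at [231.11, 580.72, 302.743] pointing down, gripper open.
Joint ranges: [-3.01, 3.01], [-0.46, 2.08], [-1.47, 1.51], [0.13, 2.56], [-1, 4.14], [0.04, 2.09], [-2.66, 2.66]. Speed limits (rad/s): [2.57, 2.57, 3.14, 3.14, 3.14, 3.14, 3.14].

## Interface

Orientations are given as a rotation vector (axis times angle).
In Python, from cell import env gives the robot as it stands.
- The arm moves only by the tool apply_moves, never from a script. Its argument "commands" is a list of rows, each an object with "delta_pos": the shift along the tool's x, y, z in mm, a list of three; "angular": the turn, a rotation vector about the tool's x, y, z in degrees, a list of three. A call has 1 to 10 rows; each row is the pose to reach, as a shift and turn from the pose measured when the call began, along the tool's axes at that moment; what a row does not reach only later rows make up. A row lasts 1/10 s, in which the tool goes at most 50 mm and 8.59 degrees, less where a joint would pass 70% of its speed; a pose out of reach is approached as far as the arm can. A call with a gripper value outside its range is refused whole. "claw" is the opening in per cent of the stroke, from 0 (shut) to 100 (fully open), set as the call begins (left out, the last holds). The fingers move at their own pace and stop on an object; "newtons" is the grip in N (left out, the last holds). Time passes only in rows, so rows that repeat a pose let the fingers close. It gives the time, the measured TCP pose, the force and the opening at its end, in the units of the state.
- env.get_state(): the state, without advancing time (a new reading comes with each control period).
- env.snapshot(name): name is "side" or "top" or "wrist"; returns a dict with "pixels" (400x640x3 uint8, red, green, blue), "mtx" (3x3 intrinsics, pixels), "k1" (the pictures are not rectified: a ray, as slopes to the right and down, at radius r is drawn at 1 + k1 r^2 times it, then the intrinsics apply), "world_from_camera" (4x4, takes a point from camera to world coordinates). Camera axes: x right, y down, z forward; pixel columns grow to the right and rows downward; lengths in mm; the calibration is good to about 2 mm. A picture is of the moment at which its call begins. There is no depth.
- env.sign_off(): hands the job in, once; it reports no verdict.
Trained networks look in the newest picture that a camera, given by its name, has taken for a name from the list of things; names that differ only in an ending like _2 or _b are one class to them, and where a whole thing is asked for, a point or a joint stands for the part that bears it (a point fixed in the world has none). Each returns a list of dicts, best first, with "confidence" (0 to 1); they miss things now and then, are a little off and sometimes report something else, mostly with a low value. They report only what shows in the picture. A call takes as long as a camera call. They do not tell look-alikes from the thing itself.
- env.recognise(camera, name): "xyz" ([x, y, z] in mm, in world coordinates, good to about 4 mm: the middle of the surface that is visible of it).
- env.landmark_of(camera, name): "xyz" ([x, y, z] in mm, in world coordinates, good to about 4 mm: a listed point, or the origin of a listed thing).
The state is a dict: "clock": time; "joint_pos": joint angles; "qvel": joint speeds; "effort": joint torques, N m; "ee_pos": TCP position; "tool_rot": TCP orientation; "ft_force": force on the tool from outside, world axes, zero at the start; "wrist_torque": the same for the moment, N m; "opening": finger opening in mm.
Only numpy, scipy, OpenCV 4.12 (cv2) and the standard library are available. Lean on these libraries where they do the work, as an engineer would, in place of code of your own. Each camera call takes 0.05 s, during which the arm holds its last target. There are 200 camera calls.

## Working session

There is one attempt and no reset: what is moved stays moved. The work goes in short steps, Python scripts to look and compute and a tool call to move; the robot and the scene stay as the last step left them, time stands still between calls to the robot, and variables do not carry over. Pictures are saved under pics/ and viewed, about 12 in all and at most 16, crops included, and the job is handed in when it is done.

Besides the shell and the picture viewer there is one more tool, called after ">>>" in YAML: its name, and indented under it one key for each argument. apply_moves: Moves the arm, as the interface text tells. Its arguments: {"type":"object","properties":{"commands":{"type":"array"},"claw":{"type":"number"},"newtons":{"type":"number"}},"required":["commands"]}

```bash
ls; mkdir -p pics
cat > h.py <<'E'
import numpy as np, cv2
from cell import env
from scipy.spatial.transform import Rotation as R
def snap(cam,fn=None):
    s=env.snapshot(cam)
    if fn: cv2.imwrite('pics/'+fn,cv2.cvtColor(s['pixels'],cv2.COLOR_RGB2BGR))
    return s
def ray(s,u,v,z):
    K=np.array(s['mtx']);xd=(u-K[0,2])/K[0,0];yd=(v-K[1,2])/K[1,1]
    x,y=xd,yd
    for _ in range(20):
        f=1+s['k1']*(x*x+y*y);x,y=xd/f,yd/f
    T=np.array(s['world_from_camera']);d=T[:3,:3]@[x,y,1];o=T[:3,3]
    return o+d*(z-o[2])/d[2]
def proj(s,p):
    T=np.linalg.inv(np.array(s['world_from_camera']));c=T[:3,:3]@np.array(p)+T[:3,3]
    x,y=c[:2]/c[2];f=1+s['k1']*(x*x+y*y);K=np.array(s['mtx'])
    return K[0,0]*x*f+K[0,2],K[1,1]*y*f+K[1,2]
names=['ratchet','pliers','adjustable','spanner']
E
python3 - <<'E'
from h import *
st=env.get_state();print(st['ee_pos'],st['tool_rot'],st['opening'],st['clock'])
for c in ['top','side']:
    s=snap(c,c+'0.png');print(c,np.round(s['world_from_camera'],2).tolist(),s['k1'])
    for n in names:
        for q in [n+'_center','cutout_'+n]:
            print(q,[(np.round(d['xyz']).tolist(),round(d['confidence'],2)) for d in env.landmark_of(c,q)])
    print('tray',[(np.round(d['xyz']).tolist(),round(d['confidence'],2)) for d in env.landmark_of(c,'tray')])
print(env.get_state()['clock'])
E
```

```text
pics
[230.98035016 580.20687765 301.92295163] [ 2.59892522e+00  1.76299210e+00 -2.21176807e-03] 88.21190853947424 0.0
top [[0.01, -0.99, 0.13, 321.52], [-1.0, -0.01, 0.02, -20.78], [-0.02, -0.13, -0.99, 1341.07], [0.0, 0.0, 0.0, 1.0]] -0.05946521833637346
ratchet_center [([635.0, -315.0, 9.0], 0.75)]
cutout_ratchet [([696.0, -1.0, 19.0], 0.77)]
pliers_center [([621.0, 317.0, 6.0], 0.98)]
cutout_pliers [([620.0, -8.0, 23.0], 0.92)]
adjustable_center [([432.0, -281.0, 10.0], 0.8)]
cutout_adjustable [([460.0, -21.0, 24.0], 0.87)]
spanner_center [([439.0, 277.0, 6.0], 0.71), ([281.0, 204.0, 5.0], 0.63)]
cutout_spanner [([541.0, -15.0, 23.0], 0.69), ([443.0, 279.0, 4.0], 0.46)]
tray []
side [[-1.0, -0.05, 0.06, 440.85], [-0.08, 0.68, -0.73, 690.79], [-0.0, -0.73, -0.68, 712.17], [0.0, 0.0, 0.0, 1.0]] -0.07258217125570733
ratchet_center [([639.0, -313.0, 8.0], 0.58)]
cutout_ratchet [([703.0, 3.0, 20.0], 0.9), ([437.0, -277.0, 6.0], 0.23)]
pliers_center [([437.0, -274.0, 7.0], 0.75), ([615.0, 318.0, 6.0], 0.68), ([445.0, 277.0, 2.0], 0.6)]
cutout_pliers [([611.0, -9.0, 23.0], 0.8)]
adjustable_center [([437.0, -276.0, 6.0], 0.75)]
cutout_adjustable [([457.0, -25.0, 24.0], 0.98)]
spanner_center [([444.0, 279.0, 4.0], 0.96), ([538.0, -13.0, 21.0], 0.65), ([281.0, 206.0, 3.0], 0.59)]
cutout_spanner [([536.0, -12.0, 24.0], 0.96)]
tray []
1.0
```

View pics/top0.png

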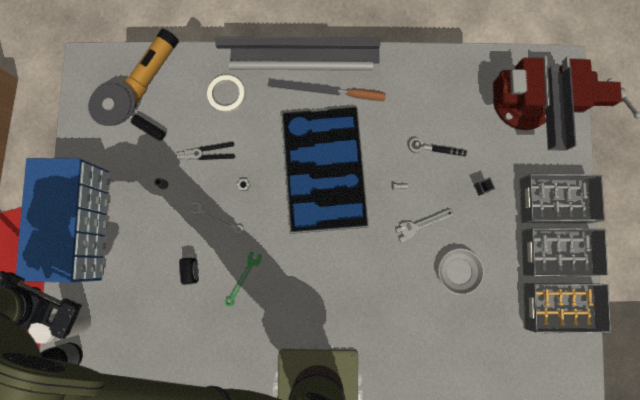

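View pics/side0.png

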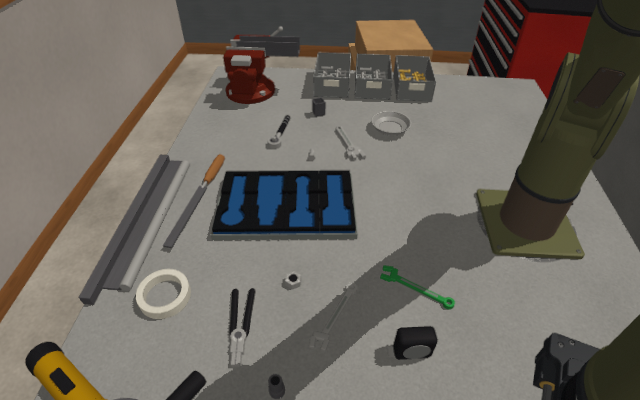

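Run:
```python
import cv2,numpy as np
a=cv2.imread('pics/top0.png');b=cv2.imread('pics/side0.png')
def c(i,x,y,w,h,f): return cv2.resize(i[y:y+h,x:x+w],(w*f,h*f),interpolation=cv2.INTER_CUBIC)
m=np.zeros((600,800,3),np.uint8)
m[:560,:400]=c(a,275,100,100,140,4)
m[0:200,400:800]=c(a,170,130,100,50,4); m[200:400,400:800]=c(a,165,190,100,50,4)
m[400:600,400:600]=c(a,400,130,80,80,4)[:200,80:280] if 0 else c(a,400,130,80,80,3)[:200,:200]
m[400:600,600:800]=c(a,390,195,66,66,3)[:198,:198] if 0 else cv2.resize(a[195:261,390:456],(200,200),interpolation=cv2.INTER_CUBIC)
cv2.imwrite('pics/m1.png',m)
cv2.imwrite('pics/m2.png',c(b,200,160,170,90,4))
```

```text
(no output)
```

View pics/m1.png

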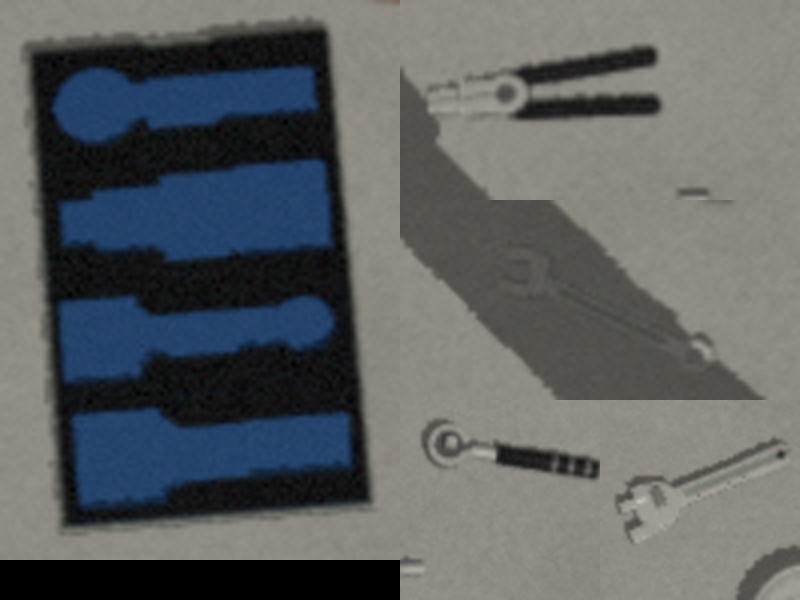

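```bash
cat >> h.py <<'E'
def go(x,y,z,ang):
    """ang: world direction (deg) of jaw axis, mod 180; prints tool-frame shift and turn"""
    st=env.get_state();p=np.array(st['ee_pos']);Rc=R.from_rotvec(st['tool_rot'])
    d=Rc.inv().apply(np.array([x,y,z])-p)
    best=None
    for a in (ang,ang+180):
        c,s_=np.cos(np.radians(a)),np.sin(np.radians(a))
        Rt=R.from_matrix(np.array([[c,s_,0],[s_,-c,0],[0,0,-1]]))
        rv=np.degrees((Rc.inv()*Rt).as_rotvec())
        if best is None or np.linalg.norm(rv)<np.linalg.norm(best): best=rv
    print('to',(x,y,z,ang),'delta',np.round(d,1).tolist(),'turn',np.round(best,2).tolist(),'| now',np.round(p,1),'F',np.round(st['ft_force'],1),'open',round(st['opening'],1),'t',st['clock'],'q',np.round(st['joint_pos'],2).tolist())
E
python3 - <<'E'
from h import *
s=snap('top')
P=lambda u,v,z:ray(s,u,v,z)
cr=[P(275+a/4,100+b/4,32) for a,b in [(35,62),(325,28),(65,522),(370,500)]]
print('corners',np.round(cr,0).tolist(),'centre',np.mean(cr,0))
def ln(n,a,b,z):
    A,B=P(*a,z),P(*b,z); d=A-B; print(n,np.round(A[:2]),np.round(B[:2]),'len',np.linalg.norm(d),'ang',np.degrees(np.arctan2(d[1],d[0])))
ln('pl',(177.5,155),(233,150),10);ln('sp',(191.2,207.5),(241,227.5),8)
ln('ra',(414,144.3),(465,152.7),15);ln('ad',(404.9,233),(451,211.5),12)
# blue axes per pocket at floor z22: minAreaRect
im=cv2.cvtColor(s['pixels'],cv2.COLOR_RGB2HSV)
m=cv2.inRange(im,(95,90,40),(125,255,255));n,l,stt,cc=cv2.connectedComponentsWithStats(m)
for i in range(1,n):
    if stt[i,4]>300 and stt[i,0]>270:
        ys,xs=np.where(l==i);W=np.array([P(x,y,22)[:2] for x,y in zip(xs,ys)]);c=W.mean(0);e=np.linalg.svd(W-c,full_matrices=0)[2][0]
        print('blue',np.round(c),len(W),'ang',np.degrees(np.arctan2(*e[::-1])),'range',np.round([((W-c)@e).min(),((W-c)@e).max()]))
go(620,317,200,90)
E
```

```text
corners [[720.0, 101.0, 32.0], [745.0, -94.0, 32.0], [409.0, 75.0, 32.0], [426.0, -124.0, 32.0]] centre [575.04891044 -10.67226018  32.        ]
pl [613. 392.] [628. 240.] len 153.3381823506764 ang 95.59986887985595
sp [470. 348.] [417. 211.] len 146.60108900071765 ang 69.15036426815244
ra [ 647. -251.] [ 626. -389.] len 139.32055745455438 ang 81.0697147634154
ad [ 408. -225.] [ 466. -348.] len 136.49215363705724 ang 115.35359721253764
blue [698.   7.] 912 ang 95.30041936932246 range [-95.  84.]
blue [620. -16.] 1353 ang 95.31832308996981 range [-82. 101.]
blue [538.   4.] 1014 ang -84.80174301246441 range [-79. 105.]
blue [458.  -9.] 1270 ang -84.69478860727024 range [-81. 103.]
to (620, 317, 200, 90) delta [-101.3, 458.8, 102.8] turn [0.0, -0.01, -21.7] | now [231.1 580.7 302.8] F [ 0.4 -0.   0.3] open 88.3 t 1.05 q [-1.16, 0.69, -0.19, 1.57, 0.16, 0.9, -0.22]
```

Run:
```python
from h import *
go(619.5,316,200,5.6)
```

```text
to (619.5, 316, 200, 5.6) delta [-102.4, 458.8, 102.8] turn [-0.0, -0.01, 62.7] | now [231.1 580.7 302.8] F [ 0.4 -0.   0.3] open 88.3 t 1.05 q [-1.16, 0.69, -0.19, 1.57, 0.16, 0.9, -0.22]
```

>>> apply_moves:
  commands:
    - {"delta_pos":[-102.4,458.8,0],"angular":[0,0,62.7]}
    - {"delta_pos":[-102.4,458.8,0],"angular":[0,0,62.7]}
    - {"delta_pos":[-102.4,458.8,0],"angular":[0,0,62.7]}
    - {"delta_pos":[-102.4,458.8,0],"angular":[0,0,62.7]}
    - {"delta_pos":[-102.4,458.8,0],"angular":[0,0,62.7]}
    - {"delta_pos":[-102.4,458.8,0],"angular":[0,0,62.7]}
    - {"delta_pos":[-102.4,458.8,0],"angular":[0,0,62.7]}
    - {"delta_pos":[-102.4,458.8,0],"angular":[0,0,62.7]}
    - {"delta_pos":[-102.4,458.8,0],"angular":[0,0,62.7]}
    - {"delta_pos":[-102.4,458.8,0],"angular":[0,0,62.7]}

```text
clock: 2.05
ee_pos: [624.1, 310.1, 302.7]
tool_rot: [3.135, 0.142, 0.005]
ft_force: [0.5, -0.1, 0.4]
opening: 88.2
```

Run:
```python
from h import *
s=snap('wrist','w1.png');print(np.round(s['world_from_camera'],2).tolist())
for n in ['pliers_center','spanner_center']:
    print(n,[(np.round(d['xyz']).tolist(),round(d['confidence'],2)) for d in env.landmark_of('wrist',n)])
snap('top','top1.png')
print([(np.round(d['xyz']).tolist(),round(d['confidence'],2)) for d in env.landmark_of('top','spanner_center')])
go(619.5,316,120,5.6)
```

```text
[[1.0, 0.08, 0.03, 617.27], [0.09, -0.95, -0.31, 388.28], [0.0, 0.31, -0.95, 385.87], [0.0, 0.0, 0.0, 1.0]]
pliers_center [([620.0, 318.0, 5.0], 0.74)]
spanner_center [([444.0, 281.0, 4.0], 0.94)]
[([281.0, 203.0, 6.0], 0.82), ([444.0, 279.0, 3.0], 0.54), ([538.0, -13.0, 23.0], 0.41)]
to (619.5, 316, 120, 5.6) delta [1.5, 2.0, 182.5] turn [-0.1, 0.09, 0.11] | now [618.1 317.6 302.5] F [ 0.   1.  -0.2] open 88.1 t 2.3 q [-0.58, 0.79, 0.07, 1.33, -0.06, 1.02, -0.39]
```

View pics/w1.png

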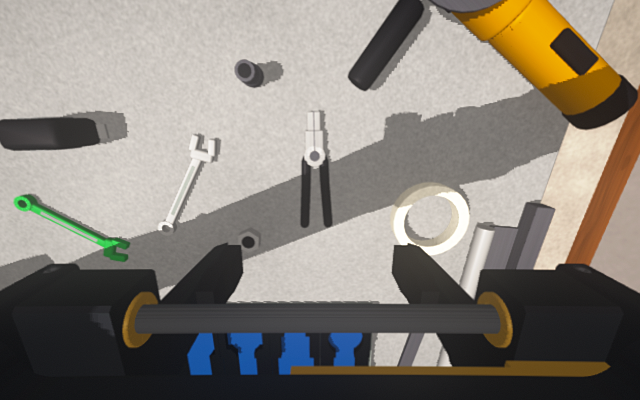

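```bash
cat >> h.py <<'E'
def ln(s,n,a,b,z,fa,fb):
    """a head-end pixel, b tail pixel; fa, fb distance of the grip point from each"""
    A,B=ray(s,*a,z),ray(s,*b,z); d=A-B; print(n,'len',round(np.linalg.norm(d),1),'grip',np.round(B+d*fb/(fa+fb),1)[:2],'ang',round(np.degrees(np.arctan2(d[1],d[0])),1))
E
python3 - <<'E'
from h import *
s=env.snapshot('wrist')
ln(s,'pl',(315,111),(316,226),8,78,82)
ln(s,'sp',(203.5,137),(166,229),7,83,79)
go(619.5,316,67,5.2)
E
```

```text
pl len 158.8 grip [615.1 326.8] ang 96.1
sp len 149.1 grip [433.6 286.1] ang 67.3
to (619.5, 316, 67, 5.2) delta [1.8, 2.6, 235.6] turn [-0.1, 0.09, 0.57] | now [617.8 318.  302.6] F [-1.  -0.4  0.2] open 88.2 t 2.35 q [-0.58, 0.79, 0.07, 1.33, -0.06, 1.02, -0.39]
```

>>> apply_moves:
  commands:
    - {"delta_pos":[2,0.5,50],"angular":[0,0,0]}
    - {"delta_pos":[2,0.5,100],"angular":[0,0,0]}
    - {"delta_pos":[2,0.5,150],"angular":[0,0,0]}
    - {"delta_pos":[2,0.5,190],"angular":[0,0,0]}
    - {"delta_pos":[2,0.5,210],"angular":[0,0,0]}
    - {"delta_pos":[2,0.5,225],"angular":[0,0,0]}
    - {"delta_pos":[2,0.5,232],"angular":[0,0,0]}
    - {"delta_pos":[2,0.5,235.5],"angular":[0,0,0]}
    - {"delta_pos":[2,0.5,235.5],"angular":[0,0,0]}
    - {"delta_pos":[2,0.5,235.5],"angular":[0,0,0]}

```text
clock: 3.35
ee_pos: [620.2, 318.6, 68.5]
tool_rot: [-3.135, -0.158, -0.001]
ft_force: [-0.5, 1.3, -0.5]
opening: 87.7
```

>>> apply_moves:
  commands:
    - {"delta_pos":[0,0,0],"angular":[0,0,0]}
    - {"delta_pos":[0,0,0],"angular":[0,0,0]}
    - {"delta_pos":[0,0,0],"angular":[0,0,0]}
    - {"delta_pos":[0,0,0],"angular":[0,0,0]}
    - {"delta_pos":[0,0,0],"angular":[0,0,0]}
    - {"delta_pos":[0,0,0],"angular":[0,0,0]}
  claw: 20
  newtons: 30

```text
clock: 3.95
ee_pos: [620.2, 318.5, 68.5]
tool_rot: [-3.135, -0.158, -0.001]
ft_force: [-0.0, 0.5, 0.7]
opening: 41.8
```

Run:
```python
from h import *
s=snap('wrist','w2.png')
go(615.5,-8,150,5.2)
```

```text
to (615.5, -8, 150, 5.2) delta [-37.5, 324.2, -82.4] turn [-0.15, -0.04, 0.57] | now [620.2 318.5  68.5] F [ 1.5 -0.2 -0.1] open 38.3 t 4.0 q [-0.56, 1.08, 0.05, 1.45, -0.07, 0.61, -0.38]
```

View pics/w2.png

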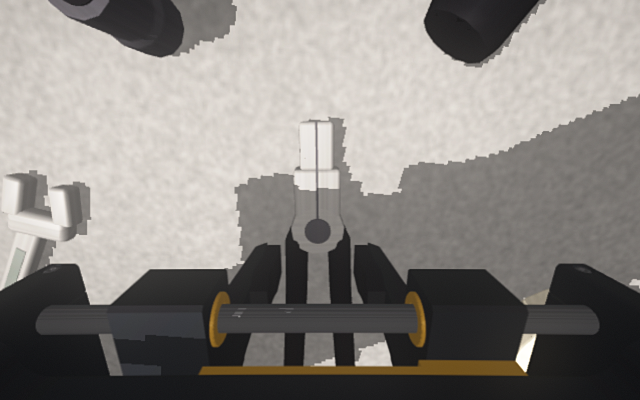

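>>> apply_moves:
  commands:
    - {"delta_pos":[0,0,0],"angular":[0,0,0]}
    - {"delta_pos":[0,0,0],"angular":[0,0,0]}
    - {"delta_pos":[0,0,-15],"angular":[0,0,0]}
    - {"delta_pos":[0,0,-40],"angular":[0,0,0]}
    - {"delta_pos":[0,0,-80],"angular":[0,0,0]}
    - {"delta_pos":[0,0,-80],"angular":[0,0,0]}
    - {"delta_pos":[0,0,-80],"angular":[0,0,0]}

```text
clock: 4.7
ee_pos: [620.6, 318.5, 149.9]
tool_rot: [-3.134, -0.158, -0.004]
ft_force: [0.6, -0.3, -3.2]
opening: 36.8
```

Run:
```python
from h import *
s=env.snapshot('wrist')
A=ray(s,316,121,92);st=env.get_state();d=R.from_rotvec(st['tool_rot']).inv().apply(A-st['ee_pos']);print('tip in tool',d)
go(615.5,-8,150,5.2)
```

```text
tip in tool [  1.159259   -77.03727226  56.53178974]
to (615.5, -8, 150, 5.2) delta [-36.9, 324.0, -2.3] turn [-0.12, 0.02, 0.58] | now [619.6 318.1 148.4] F [-0.9 -0.3 -3. ] open 36.6 t 4.75 q [-0.57, 0.97, 0.06, 1.44, -0.07, 0.73, -0.38]
```

>>> apply_moves:
  commands:
    - {"delta_pos":[-5,40,0],"angular":[0,0,0.6]}
    - {"delta_pos":[-10,90,0],"angular":[0,0,0.6]}
    - {"delta_pos":[-15,140,0],"angular":[0,0,0.6]}
    - {"delta_pos":[-20,190,0],"angular":[0,0,0.6]}
    - {"delta_pos":[-26,240,0],"angular":[0,0,0.6]}
    - {"delta_pos":[-32,285,0],"angular":[0,0,0.6]}
    - {"delta_pos":[-36,315,0],"angular":[0,0,0.6]}
    - {"delta_pos":[-36,324.5,0],"angular":[0,0,0.6]}
    - {"delta_pos":[-36,324.5,0],"angular":[0,0,0.6]}
    - {"delta_pos":[-36,324.5,0],"angular":[0,0,0.6]}

```text
clock: 5.75
ee_pos: [616.2, -5.9, 147.0]
tool_rot: [-3.134, -0.145, 0.002]
ft_force: [0.0, 0.7, -2.4]
opening: 37.1
```

Run:
```python
from h import *
s=snap('wrist','w3.png'); import pickle;pickle.dump({k:np.array(v) for k,v in s.items()},open('w3.pkl','wb'))
for n in names: print(n,[(np.round(d['xyz']).tolist(),round(d['confidence'],2)) for d in env.landmark_of('wrist','cutout_'+n)])
go(615.5,-8,89,5.2)
```

```text
ratchet [([699.0, 3.0, 27.0], 0.96), ([457.0, -24.0, 22.0], 0.31)]
pliers []
adjustable [([702.0, 6.0, 26.0], 0.73), ([456.0, -26.0, 23.0], 0.64)]
spanner [([539.0, -17.0, 18.0], 0.71)]
to (615.5, -8, 89, 5.2) delta [-1.1, 1.6, 58.6] turn [-0.17, 0.03, 0.13] | now [616.5  -6.5 147.6] F [ 0.8 -0.6 -1.5] open 37.1 t 6.0 q [-0.05, 0.88, -0.02, 1.71, 0.02, 0.55, 0.01]
```

View pics/w3.png

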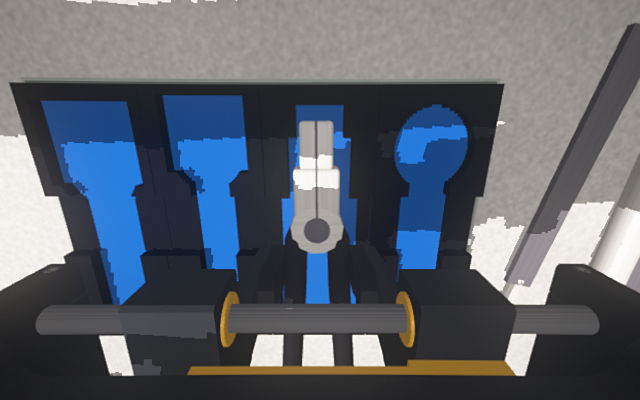

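Run:
```python
from h import *
import pickle
s=pickle.load(open('w3.pkl','rb'))
e=np.array([np.cos(np.radians(95.2)),np.sin(np.radians(95.2))])
for n,u,v,d in [('pliers',319.5,105.5,86),('ratchet head',432,144,58),('spanner',203,96,91.5),('adj',84,100,87.5)]:
    A=ray(s,u,v,22)[:2];print(n,np.round(A,1),'cutout pt',np.round(A-d*e,1))
a,b=ray(s,10,83,32),ray(s,503,85,32);d=b-a;print(a,b,np.degrees(np.arctan2(d[1],d[0])),np.linalg.norm(d))
print(ray(s,316,121,102))
```

```text
pliers [610.2  80.8] cutout pt [618.   -4.8]
ratchet head [694.9  61.8] cutout pt [700.1   4.1]
spanner [528.6  79.4] cutout pt [536.9 -11.7]
adj [446.5  68.7] cutout pt [454.4 -18.5]
[409.21119496  74.51480407  32.        ] [728.49158418 103.47953883  32.        ] 5.183615401248326 320.5915201615232
[609.03202963  70.72143758 102.        ]
```

>>> apply_moves:
  commands:
    - {"delta_pos":[0.5,-1,25],"angular":[0,0,0]}
    - {"delta_pos":[0.5,-1,40],"angular":[0,0,0]}
    - {"delta_pos":[0.5,-1,48],"angular":[0,0,0]}
    - {"delta_pos":[0.5,-1,53],"angular":[0,0,0]}
    - {"delta_pos":[0.5,-1,56],"angular":[0,0,0]}
    - {"delta_pos":[0.5,-1,56],"angular":[0,0,0]}
    - {"delta_pos":[0.5,-1,56],"angular":[0,0,0]}

```text
clock: 6.7
ee_pos: [617.2, -5.4, 92.1]
tool_rot: [-3.135, -0.146, -0.0]
ft_force: [-0.2, -0.3, -2.6]
opening: 37.2
```

>>> apply_moves:
  commands:
    - {"delta_pos":[0,0,0],"angular":[0,0,0]}
    - {"delta_pos":[0,0,0],"angular":[0,0,0]}
    - {"delta_pos":[0,0,0],"angular":[0,0,0]}
    - {"delta_pos":[0,0,0],"angular":[0,0,0]}
    - {"delta_pos":[0,0,0],"angular":[0,0,0]}
    - {"delta_pos":[0,0,-20],"angular":[0,0,0]}
    - {"delta_pos":[0,0,-50],"angular":[0,0,0]}
    - {"delta_pos":[0,0,-90],"angular":[0,0,0]}
    - {"delta_pos":[0,0,-90],"angular":[0,0,0]}
    - {"delta_pos":[0,0,-90],"angular":[0,0,0]}
  claw: 65

```text
clock: 7.7
ee_pos: [617.6, -5.6, 183.0]
tool_rot: [-3.135, -0.146, -0.003]
ft_force: [-0.2, 1.0, 0.1]
opening: 57.1
```

Run:
```python
from h import *
s=snap('wrist','w4.png')
print([(np.round(d['xyz']).tolist(),round(d['confidence'],2)) for d in env.landmark_of('wrist','pliers_center')])
go(443,279,180,-22)
```

```text
[([620.0, -6.0, 30.0], 0.97)]
to (443, 279, 180, -22) delta [-146.2, -299.5, 2.3] turn [-0.15, 0.13, 27.32] | now [616.4  -5.6 181.1] F [-0.9  0.5 -0.5] open 57.1 t 7.8 q [-0.05, 0.83, -0.02, 1.7, 0.02, 0.61, 0.01]
```

View pics/w4.png

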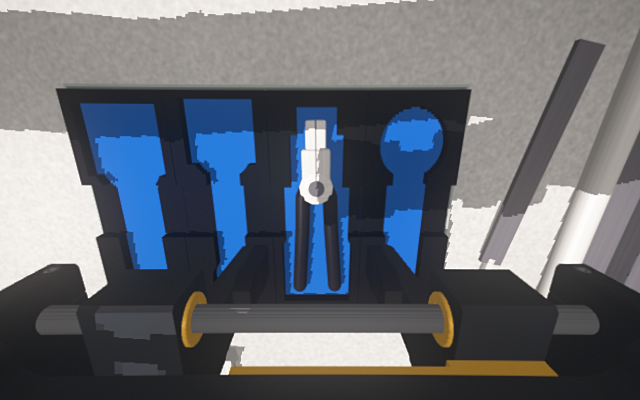

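>>> apply_moves:
  commands:
    - {"delta_pos":[-15,-30,0],"angular":[0,0,8]}
    - {"delta_pos":[-35,-75,-10],"angular":[0,0,16]}
    - {"delta_pos":[-57,-120,-20],"angular":[0,0,24]}
    - {"delta_pos":[-79,-165,-20],"angular":[0,0,27.3]}
    - {"delta_pos":[-101,-210,-20],"angular":[0,0,27.3]}
    - {"delta_pos":[-123,-255,-20],"angular":[0,0,27.3]}
    - {"delta_pos":[-140,-290,-20],"angular":[0,0,27.3]}
    - {"delta_pos":[-146,-299.5,-20],"angular":[0,0,27.3]}
    - {"delta_pos":[-146,-299.5,-20],"angular":[0,0,27.3]}
    - {"delta_pos":[-146,-299.5,-20],"angular":[0,0,27.3]}

```text
clock: 8.8
ee_pos: [443.9, 277.3, 201.7]
tool_rot: [-3.083, 0.601, 0.003]
ft_force: [1.6, -0.4, -0.3]
opening: 57.2
```

```bash
cat >> h.py <<'E'
import pickle
def save(s,f): pickle.dump({k:np.array(v) for k,v in s.items()},open(f,'wb'))
E
python3 - <<'E'
from h import *
import time
env.snapshot('top');env.snapshot('top');env.snapshot('top')
s=snap('wrist','w5.png');save(s,'w5.pkl')
print([(np.round(d['xyz']).tolist(),round(d['confidence'],2)) for d in env.landmark_of('wrist','spanner_center')])
go(443,279,67,-22)
E
```

```text
[([440.0, 278.0, 4.0], 0.72)]
to (443, 279, 67, -22) delta [-1.4, -0.7, 135.3] turn [-0.09, 0.13, -0.15] | now [444.2 277.5 202.3] F [ 0.1  1.3 -0.2] open 57.4 t 9.05 q [-0.75, 0.72, 0.18, 1.97, -0.27, 0.47, -0.76]
```

View pics/w5.png

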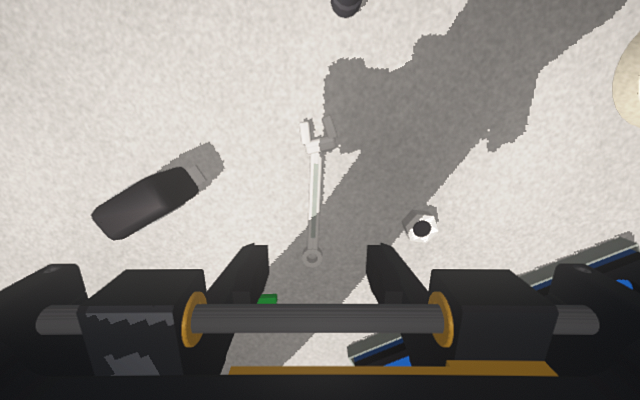

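Run:
```python
from h import *
s=pickle.load(open('w5.pkl','rb'))
ln(s,'sp',(317.5,120),(311.7,267),7,83,79)
ln(s,'shank',(316,155),(312,258),7,60,68)
A=ray(s,312,258,7);B=ray(s,316,155,7);e=(B-A)/np.linalg.norm(B-A);print('from ring centre',A+e*68)
```

```text
sp len 158.9 grip [440.3 273.4] ang 65.4
shank len 114.3 grip [438.  268.6] ang 65.5
from ring centre [441.03979123 275.1922219    7.        ]
```

>>> apply_moves:
  commands:
    - {"delta_pos":[-2.4,2.6,40],"angular":[0,0,2.4]}
    - {"delta_pos":[-2.4,2.6,80],"angular":[0,0,2.4]}
    - {"delta_pos":[-2.4,2.6,110],"angular":[0,0,2.4]}
    - {"delta_pos":[-2.4,2.6,125],"angular":[0,0,2.4]}
    - {"delta_pos":[-2.4,2.6,133],"angular":[0,0,2.4]}
    - {"delta_pos":[-2.4,2.6,136.5],"angular":[0,0,2.4]}
    - {"delta_pos":[-2.4,2.6,136.5],"angular":[0,0,2.4]}
    - {"delta_pos":[-2.4,2.6,136.5],"angular":[0,0,2.4]}

```text
clock: 9.85
ee_pos: [441.4, 276.6, 66.8]
tool_rot: [-3.067, 0.667, 0.001]
ft_force: [-0.1, -0.2, 0.4]
opening: 57.5
```

>>> apply_moves:
  commands:
    - {"delta_pos":[0,0,0],"angular":[0,0,0]}
    - {"delta_pos":[0,0,0],"angular":[0,0,0]}
    - {"delta_pos":[0,0,0],"angular":[0,0,0]}
    - {"delta_pos":[0,0,0],"angular":[0,0,0]}
    - {"delta_pos":[0,0,0],"angular":[0,0,0]}
    - {"delta_pos":[0,0,0],"angular":[0,0,0]}
    - {"delta_pos":[0,0,0],"angular":[0,0,0]}
    - {"delta_pos":[0,0,0],"angular":[0,0,0]}
    - {"delta_pos":[0,0,0],"angular":[0,0,0]}
  claw: 0

```text
clock: 10.75
ee_pos: [441.4, 276.6, 66.8]
tool_rot: [-3.067, 0.667, 0.001]
ft_force: [0.4, 0.3, -0.1]
opening: 11.4
```

Run:
```python
from h import *
go(443,279,67,-24.5)
```

```text
to (443, 279, 67, -24.5) delta [0.5, -2.9, -0.2] turn [-0.17, 0.07, -0.05] | now [441.4 276.6  66.8] F [ 0.4  0.3 -0.1] open 11.4 t 10.75 q [-0.69, 0.97, 0.06, 2.02, -0.34, 0.17, -0.74]
```

>>> apply_moves:
  commands:
    - {"delta_pos":[0,0,-20],"angular":[0,0,0]}
    - {"delta_pos":[0,0,-50],"angular":[0,0,0]}
    - {"delta_pos":[0,0,-85],"angular":[0,0,0]}
    - {"delta_pos":[0,0,-85],"angular":[0,0,0]}
    - {"delta_pos":[0,0,-85],"angular":[0,0,0]}

```text
clock: 11.25
ee_pos: [441.5, 276.5, 152.1]
tool_rot: [-3.066, 0.667, -0.0]
ft_force: [-0.6, 0.7, -1.9]
opening: 11.4
```

Run:
```python
from h import *
go(538,-12,152,5.2)
```

```text
to (538, -12, 152, 5.2) delta [207.6, 222.4, -0.9] turn [-0.23, -0.02, -29.73] | now [441.5 276.5 152.1] F [-0.6  0.7 -1.9] open 11.4 t 11.25 q [-0.73, 0.81, 0.14, 2.01, -0.32, 0.34, -0.76]
```

>>> apply_moves:
  commands:
    - {"delta_pos":[25,27,0],"angular":[0,0,-4]}
    - {"delta_pos":[58,62,0],"angular":[0,0,-9]}
    - {"delta_pos":[91,97,0],"angular":[0,0,-14]}
    - {"delta_pos":[124,132,0],"angular":[0,0,-19]}
    - {"delta_pos":[157,167,0],"angular":[0,0,-24]}
    - {"delta_pos":[185,198,0],"angular":[0,0,-28]}
    - {"delta_pos":[202,217,0],"angular":[0,0,-29.7]}
    - {"delta_pos":[207.6,222.4,0],"angular":[0,0,-29.7]}
    - {"delta_pos":[207.6,222.4,0],"angular":[0,0,-29.7]}
    - {"delta_pos":[207.6,222.4,0],"angular":[0,0,-29.7]}

```text
clock: 12.25
ee_pos: [537.2, -9.8, 150.4]
tool_rot: [-3.133, -0.144, 0.001]
ft_force: [0.1, 0.7, -2.1]
opening: 11.2
```

>>> apply_moves:
  commands:
    - {"delta_pos":[0,0,0],"angular":[0,0,0]}
    - {"delta_pos":[0,0,0],"angular":[0,0,0]}

```text
clock: 12.45
ee_pos: [536.7, -7.4, 150.1]
tool_rot: [-3.131, -0.15, 0.002]
ft_force: [-0.6, 0.1, -0.9]
opening: 11.3
```

Run:
```python
from h import *
s=snap('wrist','w6.png');save(s,'w6.pkl')
print([(np.round(d['xyz']).tolist(),round(d['confidence'],2)) for d in env.landmark_of('wrist','spanner_center')])
go(538,-12,89.5,5.2)
```

```text
[([538.0, -4.0, 88.0], 0.63)]
to (538, -12, 89.5, 5.2) delta [0.7, 4.0, 60.8] turn [-0.36, 0.03, 0.2] | now [537.   -8.4 150.3] F [ 0.5  0.5 -0.8] open 11.7 t 12.55 q [-0.03, 0.81, -0.06, 1.95, 0.09, 0.38, -0.06]
```

View pics/w6.png

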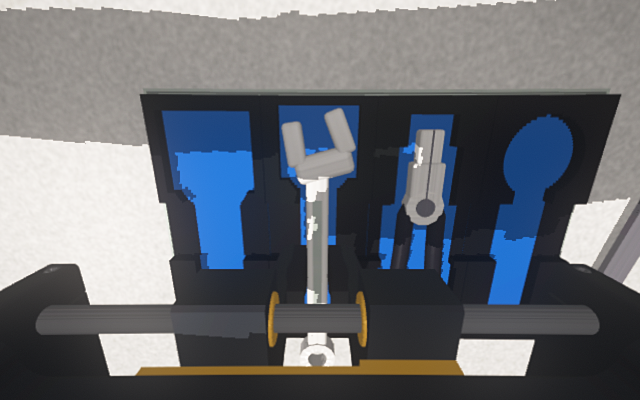

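Run:
```python
from h import *
s=pickle.load(open('w6.pkl','rb'))
e=np.array([np.cos(np.radians(95.2)),np.sin(np.radians(95.2))])
for n,u,v,d in [('pliers',432,114,86),('ratchet head',541,157,58),('spanner',319,105.5,91.5),('adj',207,110,87.5)]:
    A=ray(s,u,v,22)[:2];print(n,np.round(A,1),'cutout pt',np.round(A-d*e,1))
a,b=ray(s,140,95,32),ray(s,620,95,32);d=b-a;print(a,b,np.degrees(np.arctan2(d[1],d[0])),np.linalg.norm(d))
A=ray(s,317,357,92);print('ring',A,'tipR',ray(s,334,109,92),'tipL',ray(s,291,122,92),'nut shank end',ray(s,316,178,90))
B=ray(s,316,178,90);dd=(B-A)/np.linalg.norm(B-A);print(A+68*dd,np.degrees(np.arctan2(dd[1],dd[0])))
```

```text
pliers [612.   81.6] cutout pt [619.8  -4. ]
ratchet head [699.6  58.8] cutout pt [704.9   1. ]
spanner [530.1  79.8] cutout pt [538.4 -11.3]
adj [450.2  69. ] cutout pt [458.1 -18.2]
[409.475388    74.11736461  32.        ] [729.11481463 103.7429753   32.        ] 5.295300573076176 321.00940774499537
ring [543.51252863 -74.95408198  92.        ] tipR [537.43632099  75.612497    92.        ] tipL [517.16266752  67.66349184  92.        ] nut shank end [531.97580953  40.73961344  90.        ]
[536.76618086  -7.29967371  90.83045644] 95.69458308594233
```

>>> apply_moves:
  commands:
    - {"delta_pos":[1.1,4,10],"angular":[0,0,0.3]}
    - {"delta_pos":[1.1,4,30],"angular":[0,0,0.3]}
    - {"delta_pos":[1.1,4,45],"angular":[0,0,0.3]}
    - {"delta_pos":[1.1,4,54],"angular":[0,0,0.3]}
    - {"delta_pos":[1.1,4,59],"angular":[0,0,0.3]}
    - {"delta_pos":[1.1,4,60.5],"angular":[0,0,0.3]}
    - {"delta_pos":[1.1,4,60.5],"angular":[0,0,0.3]}
    - {"delta_pos":[1.1,4,60.5],"angular":[0,0,0.3]}

```text
clock: 13.35
ee_pos: [538.8, -12.0, 90.3]
tool_rot: [-3.132, -0.139, -0.0]
ft_force: [-0.1, 0.1, -0.6]
opening: 11.4
```

>>> apply_moves:
  commands:
    - {"delta_pos":[0,0,0],"angular":[0,0,0]}
    - {"delta_pos":[0,0,0],"angular":[0,0,0]}
    - {"delta_pos":[0,0,0],"angular":[0,0,0]}
    - {"delta_pos":[0,0,0],"angular":[0,0,0]}
    - {"delta_pos":[0,0,0],"angular":[0,0,0]}
    - {"delta_pos":[0,0,-20],"angular":[0,0,0]}
    - {"delta_pos":[0,0,-50],"angular":[0,0,0]}
    - {"delta_pos":[0,0,-90],"angular":[0,0,0]}
    - {"delta_pos":[0,0,-110],"angular":[0,0,0]}
    - {"delta_pos":[0,0,-110],"angular":[0,0,0]}
  claw: 45

```text
clock: 14.35
ee_pos: [540.3, -12.7, 203.1]
tool_rot: [-3.132, -0.139, -0.009]
ft_force: [0.0, 0.3, -0.6]
opening: 39.3
```

Run:
```python
from h import *
s=snap('wrist','w7.png')
print([(np.round(d['xyz']).tolist(),round(d['confidence'],2)) for d in env.landmark_of('wrist','spanner_center')])
go(434.5,-278,200,25.4)
```

```text
[([540.0, -9.0, 26.0], 0.61)]
to (434.5, -278, 200, 25.4) delta [-127.3, 255.0, -1.4] turn [-0.34, -0.1, -20.3] | now [538.6 -12.7 200.3] F [ 0.3 -0.4 -0. ] open 39.7 t 14.45 q [-0.02, 0.73, -0.07, 1.92, 0.08, 0.49, -0.05]
```

View pics/w7.png

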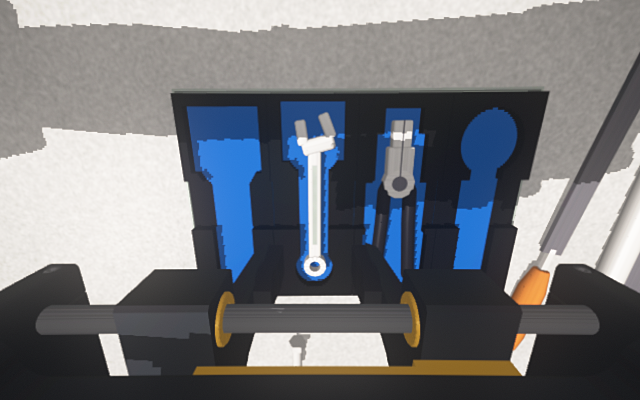

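>>> apply_moves:
  commands:
    - {"delta_pos":[-20,40,0],"angular":[0,0,-4]}
    - {"delta_pos":[-40,80,0],"angular":[0,0,-9]}
    - {"delta_pos":[-60,120,0],"angular":[0,0,-14]}
    - {"delta_pos":[-80,160,0],"angular":[0,0,-18]}
    - {"delta_pos":[-100,200,0],"angular":[0,0,-20.3]}
    - {"delta_pos":[-118,236,0],"angular":[0,0,-20.3]}
    - {"delta_pos":[-127.3,254.5,0],"angular":[0,0,-20.3]}
    - {"delta_pos":[-127.3,254.5,0],"angular":[0,0,-20.3]}
    - {"delta_pos":[-127.3,254.5,0],"angular":[0,0,-20.3]}
    - {"delta_pos":[-127.3,254.5,0],"angular":[0,0,-20.3]}
  claw: 60

```text
clock: 15.45
ee_pos: [435.1, -275.5, 198.1]
tool_rot: [-3.056, -0.693, -0.002]
ft_force: [-0.3, 0.2, 0.6]
opening: 52.9
```

>>> apply_moves:
  commands:
    - {"delta_pos":[0,0,0],"angular":[0,0,0]}
    - {"delta_pos":[0,0,0],"angular":[0,0,0]}

```text
clock: 15.65
ee_pos: [435.9, -273.8, 198.0]
tool_rot: [-3.054, -0.697, -0.003]
ft_force: [-0.5, 0.2, -0.1]
opening: 52.9
```

Run:
```python
from h import *
s=snap('wrist','w8.png');save(s,'w8.pkl')
print([(np.round(d['xyz']).tolist(),round(d['confidence'],2)) for d in env.landmark_of('wrist','adjustable_center')])
go(434.5,-278,66.5,25.4)
```

```text
[([436.0, -277.0, 6.0], 0.96)]
to (434.5, -278, 66.5, 25.4) delta [-2.9, 3.6, 131.5] turn [-0.43, -0.2, 0.25] | now [ 435.6 -274.7  198.1] F [-0.1  0.3  0.6] open 53.1 t 15.75 q [0.62, 0.72, -0.24, 1.99, 0.33, 0.48, 0.59]
```

View pics/w8.png

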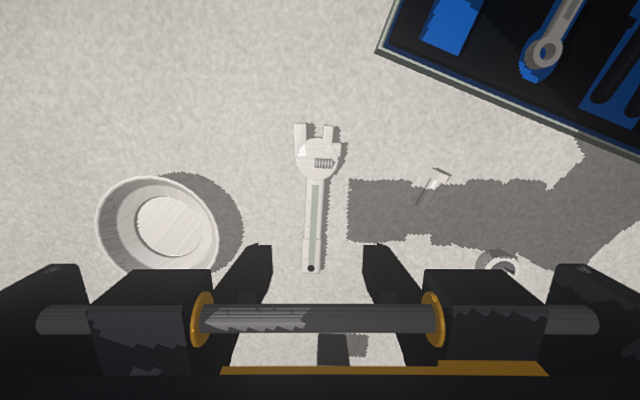

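Run:
```python
from h import *
s=pickle.load(open('w8.pkl','rb'))
ln(s,'ad',(319,124),(311.5,272),11,79,81)
ln(s,'handle',(316.5,182),(311.5,272),12,20,81)
```

```text
ad len 156.5 grip [ 436.2 -277.2] ang 112.8
handle len 100.9 grip [ 435.7 -275. ] ang 112.5
```

>>> apply_moves:
  commands:
    - {"delta_pos":[-0.9,2.7,40],"angular":[0,0,2.9]}
    - {"delta_pos":[-0.9,2.7,80],"angular":[0,0,2.9]}
    - {"delta_pos":[-0.9,2.7,110],"angular":[0,0,2.9]}
    - {"delta_pos":[-0.9,2.7,122],"angular":[0,0,2.9]}
    - {"delta_pos":[-0.9,2.7,129],"angular":[0,0,2.9]}
    - {"delta_pos":[-0.9,2.7,132],"angular":[0,0,2.9]}
    - {"delta_pos":[-0.9,2.7,132],"angular":[0,0,2.9]}
    - {"delta_pos":[-0.9,2.7,132],"angular":[0,0,2.9]}

```text
clock: 16.55
ee_pos: [436.4, -276.7, 67.1]
tool_rot: [-3.073, -0.618, -0.005]
ft_force: [0.7, 0.3, -0.2]
opening: 52.4
```

>>> apply_moves:
  commands:
    - {"delta_pos":[0,0,0],"angular":[0,0,0]}
    - {"delta_pos":[0,0,0],"angular":[0,0,0]}
    - {"delta_pos":[0,0,0],"angular":[0,0,0]}
    - {"delta_pos":[0,0,0],"angular":[0,0,0]}
    - {"delta_pos":[0,0,0],"angular":[0,0,0]}
    - {"delta_pos":[0,0,0],"angular":[0,0,0]}
    - {"delta_pos":[0,0,0],"angular":[0,0,0]}
    - {"delta_pos":[0,0,0],"angular":[0,0,0]}
  claw: 0
  newtons: 40

```text
clock: 17.35
ee_pos: [436.0, -277.0, 67.2]
tool_rot: [-3.073, -0.617, -0.004]
ft_force: [-1.3, -1.2, 4.3]
opening: 18.8
```

>>> apply_moves:
  commands:
    - {"delta_pos":[0,0,-20],"angular":[0,0,0]}
    - {"delta_pos":[0,0,-50],"angular":[0,0,0]}
    - {"delta_pos":[0,0,-85],"angular":[0,0,0]}
    - {"delta_pos":[0,0,-85],"angular":[0,0,0]}
    - {"delta_pos":[0,0,-85],"angular":[0,0,0]}

```text
clock: 17.85
ee_pos: [436.3, -277.5, 152.2]
tool_rot: [-3.074, -0.618, -0.006]
ft_force: [-0.3, 0.5, -3.7]
opening: 18.7
```

Run:
```python
from h import *
go(458,-19.5,152,5.3)
```

```text
to (458, -19.5, 152, 5.3) delta [119.7, -229.6, 2.1] turn [-0.37, -0.22, 17.42] | now [ 436.3 -277.5  152.2] F [-0.3  0.5 -3.7] open 18.7 t 17.85 q [0.59, 0.8, -0.19, 2.01, 0.36, 0.37, 0.53]
```

>>> apply_moves:
  commands:
    - {"delta_pos":[15,-28,0],"angular":[0,0,2]}
    - {"delta_pos":[35,-68,0],"angular":[0,0,5]}
    - {"delta_pos":[56,-108,0],"angular":[0,0,9]}
    - {"delta_pos":[77,-148,0],"angular":[0,0,13]}
    - {"delta_pos":[98,-188,0],"angular":[0,0,16]}
    - {"delta_pos":[112,-215,0],"angular":[0,0,17.4]}
    - {"delta_pos":[119.7,-229.6,0],"angular":[-0.4,-0.2,17.4]}
    - {"delta_pos":[119.7,-229.6,0],"angular":[-0.4,-0.2,17.4]}
    - {"delta_pos":[119.7,-229.6,0],"angular":[-0.4,-0.2,17.4]}
    - {"delta_pos":[119.7,-229.6,0],"angular":[-0.4,-0.2,17.4]}

```text
clock: 18.85
ee_pos: [457.5, -21.1, 153.5]
tool_rot: [3.137, 0.142, -0.002]
ft_force: [-0.4, 0.2, -3.5]
opening: 17.9
```

>>> apply_moves:
  commands:
    - {"delta_pos":[0,0,0],"angular":[0,0,0]}
    - {"delta_pos":[0,0,0],"angular":[0,0,0]}

```text
clock: 19.05
ee_pos: [457.2, -22.6, 153.3]
tool_rot: [3.136, 0.138, -0.003]
ft_force: [-0.3, -0.0, -3.6]
opening: 18.1
```

Run:
```python
from h import *
s=snap('wrist','w9.png');save(s,'w9.pkl')
print([(np.round(d['xyz']).tolist(),round(d['confidence'],2)) for d in env.landmark_of('wrist','adjustable_center')])
go(458,-19.5,90,5.3)
```

```text
[([456.0, -26.0, 93.0], 0.81)]
to (458, -19.5, 90, 5.3) delta [0.9, -2.5, 63.5] turn [0.1, 0.06, -0.2] | now [457.4 -21.9 153.5] F [ 0.5 -0.2 -2.5] open 18.5 t 19.15 q [-0.05, 0.76, -0.01, 2.18, 0.06, 0.2, -0.02]
```

View pics/w9.png

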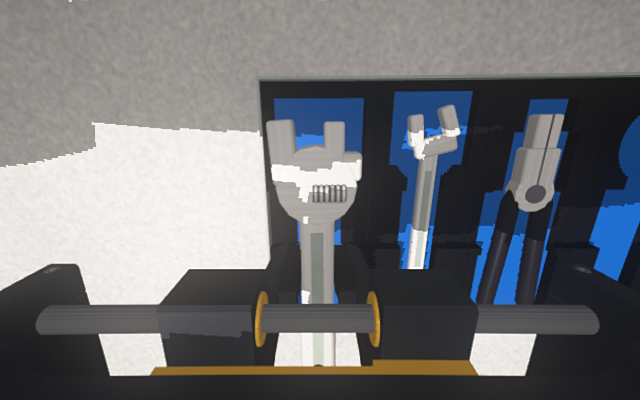

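Run:
```python
from h import *
s=pickle.load(open('w9.pkl','rb'))
e=np.array([np.cos(np.radians(95.2)),np.sin(np.radians(95.2))]);n=np.array([e[1],-e[0]])
def f(t,u,v,z):
    A=ray(s,u,v,z)[:2];r=A-[458,-19.5];print(t,np.round(A,1),'along',round(r@e,1),'lat',round(r@n,1))
f('end',319,98,22);f('pockL',275,98,22);f('pockR',363,98,22)
f('pockL2',268,175,32)
f('tipL',280,121,99);f('tipR',334,123,99);f('headL',271,175,97);f('headR',361,168,97);f('hole',318,367,98)
f('handleL',300,240,98);f('handleR',333,240,98)
```

```text
end [450.9  68.6] along 88.4 lat 0.9
pockL [419.3  65.8] along 88.4 lat -30.8
pockR [482.4  71.3] along 88.2 lat 32.5
pockL2 [417.7  11.3] along 34.3 lat -37.3
tipL [433.4  52.2] along 73.6 lat -18.0
tipR [459.   53.5] along 72.6 lat 7.6
headL [429.8  25.4] along 47.3 lat -24.0
headR [475.  33.] along 50.8 lat 21.7
hole [464.7 -96.5] along -77.3 lat -0.3
handleL [447.   -8.9] along 11.5 lat -10.0
handleR [465.   -7.3] along 11.5 lat 8.0
```

>>> apply_moves:
  commands:
    - {"delta_pos":[1.7,-4.2,10],"angular":[0,0,-0.2]}
    - {"delta_pos":[1.7,-4.2,30],"angular":[0,0,-0.2]}
    - {"delta_pos":[1.7,-4.2,46],"angular":[0,0,-0.2]}
    - {"delta_pos":[1.7,-4.2,56],"angular":[0,0,-0.2]}
    - {"delta_pos":[1.7,-4.2,61],"angular":[0,0,-0.2]}
    - {"delta_pos":[1.7,-4.2,63],"angular":[0,0,-0.2]}
    - {"delta_pos":[1.7,-4.2,63],"angular":[0,0,-0.2]}
    - {"delta_pos":[1.7,-4.2,63],"angular":[0,0,-0.2]}

```text
clock: 19.95
ee_pos: [458.9, -17.7, 90.9]
tool_rot: [3.136, 0.145, -0.0]
ft_force: [0.4, 0.0, -2.1]
opening: 18.7
```

>>> apply_moves:
  commands:
    - {"delta_pos":[0,0,0],"angular":[0,0,0]}
    - {"delta_pos":[0,0,0],"angular":[0,0,0]}
    - {"delta_pos":[0,0,0],"angular":[0,0,0]}
    - {"delta_pos":[0,0,0],"angular":[0,0,0]}
    - {"delta_pos":[0,0,0],"angular":[0,0,0]}
    - {"delta_pos":[0,0,-20],"angular":[0,0,0]}
    - {"delta_pos":[0,0,-50],"angular":[0,0,0]}
    - {"delta_pos":[0,0,-90],"angular":[0,0,0]}
    - {"delta_pos":[0,0,-110],"angular":[0,0,0]}
    - {"delta_pos":[0,0,-110],"angular":[0,0,0]}
  claw: 50

```text
clock: 20.95
ee_pos: [460.1, -17.6, 203.3]
tool_rot: [3.136, 0.145, 0.008]
ft_force: [0.1, 0.1, -0.0]
opening: 43.7
```

Run:
```python
from h import *
s=snap('wrist','w10.png')
print([(np.round(d['xyz']).tolist(),round(d['confidence'],2)) for d in env.landmark_of('wrist','adjustable_center')])
go(636,-314,200,-9)
```

```text
[([459.0, -19.0, 26.0], 0.81)]
to (636, -314, 200, -9) delta [148.9, 311.6, 1.5] turn [0.1, -0.03, 14.3] | now [458.9 -17.5 200.9] F [-0.  -0.6 -0.7] open 44.3 t 21.05 q [-0.05, 0.66, -0.03, 2.15, 0.06, 0.32, -0.03]
```

View pics/w10.png

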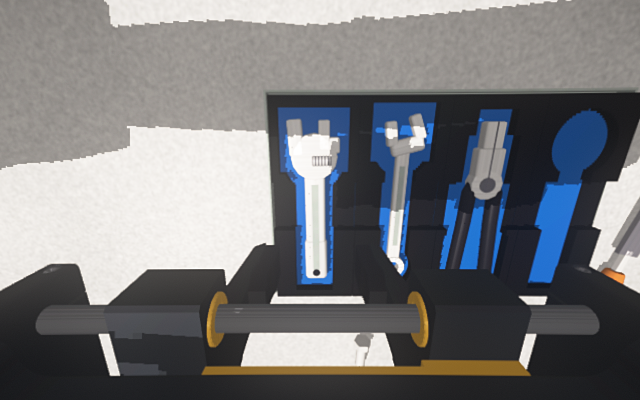

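>>> apply_moves:
  commands:
    - {"delta_pos":[15,30,0],"angular":[0,0,2]}
    - {"delta_pos":[35,73,0],"angular":[0,0,5]}
    - {"delta_pos":[56,117,0],"angular":[0,0,8]}
    - {"delta_pos":[77,161,0],"angular":[0,0,11]}
    - {"delta_pos":[98,205,0],"angular":[0,0,14]}
    - {"delta_pos":[119,249,0],"angular":[0,0,14.3]}
    - {"delta_pos":[138,290,0],"angular":[0,0,14.3]}
    - {"delta_pos":[148.9,311,0],"angular":[0,0,14.3]}
    - {"delta_pos":[148.9,311,0],"angular":[0,0,14.3]}
    - {"delta_pos":[148.9,311,0],"angular":[0,0,14.3]}
  claw: 60

```text
clock: 22.05
ee_pos: [634.9, -312.7, 198.9]
tool_rot: [-3.132, 0.247, 0.005]
ft_force: [0.4, 1.3, -0.7]
opening: 52.8
```

>>> apply_moves:
  commands:
    - {"delta_pos":[0,0,0],"angular":[0,0,0]}
    - {"delta_pos":[0,0,0],"angular":[0,0,0]}
    - {"delta_pos":[0,0,0],"angular":[0,0,0]}

```text
clock: 22.35
ee_pos: [634.7, -311.4, 198.8]
tool_rot: [-3.131, 0.244, 0.006]
ft_force: [-0.3, 0.4, -0.5]
opening: 53.3
```

Run:
```python
from h import *
s=snap('wrist','w11.png');save(s,'w11.pkl')
print([(np.round(d['xyz']).tolist(),round(d['confidence'],2)) for d in env.landmark_of('wrist','ratchet_center')])
go(636,-314,68,-9)
```

```text
[([638.0, -317.0, 8.0], 0.91)]
to (636, -314, 68, -9) delta [1.8, 1.8, 131.1] turn [-0.01, 0.19, 0.03] | now [ 634.9 -312.   199.1] F [ 0.8  0.  -0.1] open 53.2 t 22.45 q [0.41, 0.92, -0.04, 1.37, 0.04, 0.86, 0.2]
```

View pics/w11.png

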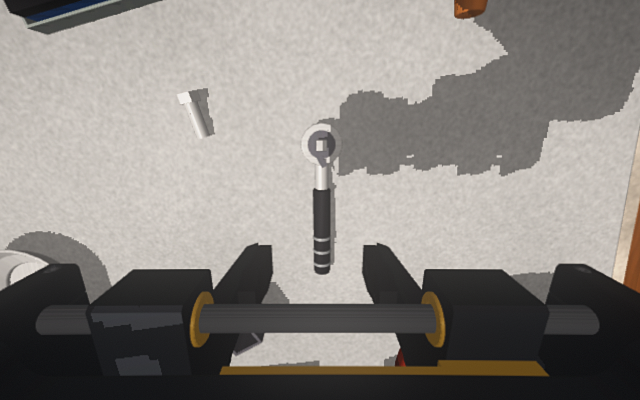

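Run:
```python
from h import *
s=pickle.load(open('w11.pkl','rb'))
ln(s,'head-tail',(320.5,146),(322,272),12,58,80)
ln(s,'grip',(321.5,189),(322,272),12,14,80)
```

```text
head-tail len 136.5 grip [ 637.9 -316.6] ang 81.9
grip len 94.2 grip [ 638.5 -315.6] ang 81.6
```

>>> apply_moves:
  commands:
    - {"delta_pos":[3.9,3.7,40],"angular":[0,0,-0.7]}
    - {"delta_pos":[3.9,3.7,80],"angular":[0,0,-0.7]}
    - {"delta_pos":[3.9,3.7,108],"angular":[0,0,-0.7]}
    - {"delta_pos":[3.9,3.7,122],"angular":[0,0,-0.7]}
    - {"delta_pos":[3.9,3.7,129],"angular":[0,0,-0.7]}
    - {"delta_pos":[3.9,3.7,131.5],"angular":[0,0,-0.7]}
    - {"delta_pos":[3.9,3.7,131.5],"angular":[0,0,-0.7]}
    - {"delta_pos":[3.9,3.7,131.5],"angular":[0,0,-0.7]}

```text
clock: 23.25
ee_pos: [638.7, -316.7, 69.2]
tool_rot: [3.133, -0.226, -0.001]
ft_force: [0.5, 0.6, -0.4]
opening: 53.0
```

>>> apply_moves:
  commands:
    - {"delta_pos":[0,0,0],"angular":[0,0,0]}
    - {"delta_pos":[0,0,0],"angular":[0,0,0]}
    - {"delta_pos":[0,0,0],"angular":[0,0,0]}
    - {"delta_pos":[0,0,0],"angular":[0,0,0]}
    - {"delta_pos":[0,0,0],"angular":[0,0,0]}
    - {"delta_pos":[0,0,0],"angular":[0,0,0]}
    - {"delta_pos":[0,0,0],"angular":[0,0,0]}
    - {"delta_pos":[0,0,0],"angular":[0,0,0]}
  claw: 0
  newtons: 40

```text
clock: 24.05
ee_pos: [638.5, -316.7, 69.2]
tool_rot: [3.133, -0.226, -0.002]
ft_force: [-1.6, -0.6, 1.5]
opening: 16.4
```

>>> apply_moves:
  commands:
    - {"delta_pos":[0,0,-20],"angular":[0,0,0]}
    - {"delta_pos":[0,0,-50],"angular":[0,0,0]}
    - {"delta_pos":[0,0,-85],"angular":[0,0,0]}
    - {"delta_pos":[0,0,-85],"angular":[0,0,0]}
    - {"delta_pos":[0,0,-85],"angular":[0,0,0]}

```text
clock: 24.55
ee_pos: [639.0, -316.8, 155.7]
tool_rot: [3.132, -0.226, 0.001]
ft_force: [-0.6, 0.1, -3.3]
opening: 16.6
```

Run:
```python
from h import *
go(698.5,2.5,152,5.3)
```

```text
to (698.5, 2.5, 152, 5.3) delta [12.9, -324.6, 3.3] turn [0.07, -0.05, -13.57] | now [ 639.  -316.8  155.7] F [-0.6  0.1 -3.3] open 16.6 t 24.55 q [0.41, 0.98, -0.04, 1.38, 0.05, 0.79, 0.21]
```

>>> apply_moves:
  commands:
    - {"delta_pos":[1,-30,0],"angular":[0,0,-1]}
    - {"delta_pos":[2,-75,0],"angular":[0,0,-3]}
    - {"delta_pos":[4,-120,0],"angular":[0,0,-5]}
    - {"delta_pos":[6,-165,0],"angular":[0,0,-7]}
    - {"delta_pos":[8,-210,0],"angular":[0,0,-9]}
    - {"delta_pos":[10,-255,0],"angular":[0,0,-11]}
    - {"delta_pos":[12,-295,0],"angular":[0,0,-13]}
    - {"delta_pos":[12.9,-320,0],"angular":[0,0,-13.6]}
    - {"delta_pos":[12.9,-324.6,0],"angular":[0,0,-13.6]}
    - {"delta_pos":[12.9,-324.6,0],"angular":[0,0,-13.6]}

```text
clock: 25.55
ee_pos: [697.5, 3.3, 153.9]
tool_rot: [3.137, 0.149, -0.003]
ft_force: [-0.1, -0.8, -1.2]
opening: 17.0
```

>>> apply_moves:
  commands:
    - {"delta_pos":[0,0,0],"angular":[0,0,0]}
    - {"delta_pos":[0,0,0],"angular":[0,0,0]}
    - {"delta_pos":[0,0,0],"angular":[0,0,0]}

```text
clock: 25.85
ee_pos: [697.2, 1.3, 153.7]
tool_rot: [3.136, 0.145, -0.004]
ft_force: [0.1, 0.0, -1.9]
opening: 16.5
```

Run:
```python
from h import *
s=snap('wrist','w12.png');save(s,'w12.pkl')
print([(np.round(d['xyz']).tolist(),round(d['confidence'],2)) for d in env.landmark_of('wrist','ratchet_center')])
print([(np.round(d['xyz']).tolist(),round(d['confidence'],2)) for d in env.landmark_of('wrist','cutout_ratchet')])
go(698.5,2.5,92,5.3)
```

```text
[([696.0, 1.0, 95.0], 0.67)]
[([700.0, 6.0, 27.0], 0.67)]
to (698.5, 2.5, 92, 5.3) delta [1.1, -0.0, 62.0] turn [0.09, 0.12, 0.06] | now [697.5   2.5 154. ] F [-0.2  0.6 -2.4] open 16.9 t 26.0 q [-0.05, 0.96, -0.04, 1.43, 0.05, 0.75, -0.02]
```

View pics/w12.png

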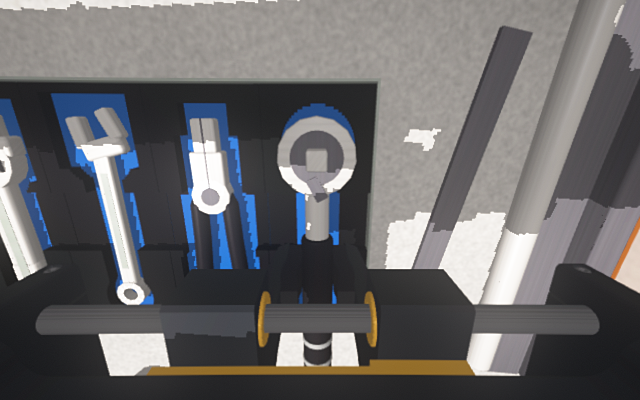

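Run:
```python
from h import *
s=pickle.load(open('w12.pkl','rb'))
e=np.array([np.cos(np.radians(95.2)),np.sin(np.radians(95.2))]);n=np.array([e[1],-e[0]])
def f(t,u,v,z):
    A=ray(s,u,v,z)[:2];r=A-[698.5,2.5];print(t,np.round(A,1),'along',round(r@e,1),'lat',round(r@n,1))
f('pock top',319,103,22);f('slotL',297,215,22);f('slotR',341,215,22)
f('headfar',316,116,102);f('headnear',316,196,102);f('headL',277,157,102);f('headR',356,157,102);f('griptop',317,238,98)
```

```text
pock top [690.6  89. ] along 86.9 lat 0.0
slotL [680.7   1.5] along 0.6 lat -17.8
slotR [716.7   4.9] along 0.7 lat 18.3
headfar [689.8  79.7] along 77.7 lat -1.6
headnear [693.3  41.5] along 39.3 lat -1.7
headL [672.8  59.2] along 58.8 lat -20.5
headR [710.7  62.8] along 58.9 lat 17.7
griptop [696.1  16.7] along 14.4 lat -1.1
```

>>> apply_moves:
  commands:
    - {"delta_pos":[1.7,0,10],"angular":[0,0,0]}
    - {"delta_pos":[1.7,0,30],"angular":[0,0,0]}
    - {"delta_pos":[1.7,0,46],"angular":[0,0,0]}
    - {"delta_pos":[1.7,0,56],"angular":[0,0,0]}
    - {"delta_pos":[1.7,0,60],"angular":[0,0,0]}
    - {"delta_pos":[1.7,0,62],"angular":[0,0,0]}
    - {"delta_pos":[1.7,0,62],"angular":[0,0,0]}
    - {"delta_pos":[1.7,0,62],"angular":[0,0,0]}

```text
clock: 26.8
ee_pos: [699.6, 2.6, 92.7]
tool_rot: [3.136, 0.147, -0.001]
ft_force: [-0.9, -0.3, -2.6]
opening: 17.2
```

>>> apply_moves:
  commands:
    - {"delta_pos":[0,0,0],"angular":[0,0,0]}
    - {"delta_pos":[0,0,0],"angular":[0,0,0]}
    - {"delta_pos":[0,0,0],"angular":[0,0,0]}
    - {"delta_pos":[0,0,0],"angular":[0,0,0]}
    - {"delta_pos":[0,0,0],"angular":[0,0,0]}
    - {"delta_pos":[0,0,-20],"angular":[0,0,0]}
    - {"delta_pos":[0,0,-50],"angular":[0,0,0]}
    - {"delta_pos":[0,0,-95],"angular":[0,0,0]}
    - {"delta_pos":[0,0,-140],"angular":[0,0,0]}
    - {"delta_pos":[0,0,-140],"angular":[0,0,0]}
  claw: 50

```text
clock: 27.8
ee_pos: [703.8, 2.8, 242.0]
tool_rot: [3.136, 0.146, 0.023]
ft_force: [0.7, 0.7, 0.6]
opening: 43.8
```

>>> apply_moves:
  commands:
    - {"delta_pos":[-60,40,-20],"angular":[0,0,0]}
    - {"delta_pos":[-110,40,-40],"angular":[0,0,0]}
    - {"delta_pos":[-110,40,-40],"angular":[0,0,0]}
    - {"delta_pos":[-110,40,-40],"angular":[0,0,0]}
    - {"delta_pos":[-110,40,-40],"angular":[0,0,0]}
    - {"delta_pos":[-110,40,-40],"angular":[0,0,0]}

```text
clock: 28.4
ee_pos: [598.6, -46.2, 280.3]
tool_rot: [3.137, 0.148, 0.025]
ft_force: [0.5, -1.1, 0.8]
opening: 44.2
```

Run:
```python
from h import *
s=snap('wrist','w13.png');save(s,'w13.pkl')
env.snapshot('side')
for c in ['wrist','side']:
  for n in names:
    print(c,n,[(np.round(d['xyz']).tolist(),round(d['confidence'],2)) for d in env.landmark_of(c,n+'_center')][:2],[(np.round(d['xyz']).tolist(),round(d['confidence'],2)) for d in env.landmark_of(c,'cutout_'+n)][:1])
go(600,0,300,5.3)
```

```text
wrist ratchet [([698.0, 0.0, 30.0], 0.83)] [([702.0, 7.0, 25.0], 0.85)]
wrist pliers [([619.0, -4.0, 28.0], 0.91)] [([617.0, -5.0, 20.0], 0.93)]
wrist adjustable [([457.0, -17.0, 28.0], 0.79)] [([456.0, -24.0, 21.0], 0.83)]
wrist spanner [([537.0, -11.0, 29.0], 0.6), ([617.0, -8.0, 29.0], 0.44)] [([535.0, -13.0, 18.0], 0.69)]
side ratchet [([701.0, 4.0, 31.0], 0.84)] [([703.0, 5.0, 24.0], 0.74)]
side pliers [([613.0, -8.0, 29.0], 0.85)] [([615.0, -10.0, 22.0], 0.74)]
side adjustable [([461.0, -15.0, 27.0], 0.96)] [([462.0, -20.0, 21.0], 0.92)]
side spanner [([283.0, 203.0, 5.0], 0.93), ([541.0, -12.0, 27.0], 0.74)] [([536.0, -10.0, 25.0], 0.96)]
to (600, 0, 300, 5.3) delta [7.2, -46.7, -19.5] turn [0.14, -0.85, 0.03] | now [597.4 -47.2 280.5] F [ 0.2 -0.6  0.3] open 43.8 t 29.3 q [0.04, 0.67, -0.06, 1.69, 0.05, 0.77, 0.04]
```

View pics/w13.png

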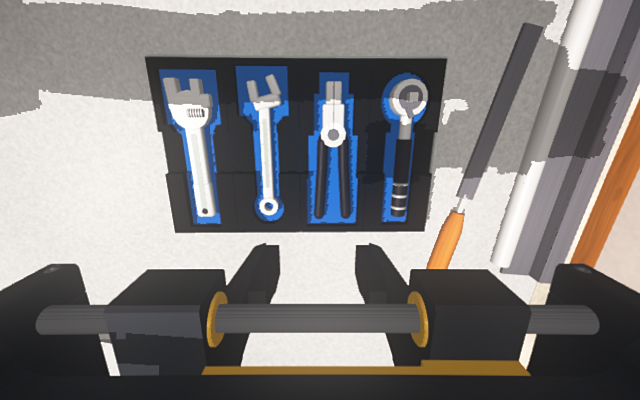

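```bash
python3 -c "
from cell import env
print(env.sign_off())"
```

```text
the job is handed in; nothing more can be done
None
```

All four tools are in their own foam cut-outs, heads in the head end, released. I handed the job in at about 29 s of the 93 s limit.

- **Last wrist picture:** it shows the adjustable spanner, combination spanner, pliers and ratchet, left to right, each inside its own blue pocket with blue showing around it. None looks up on a foam edge. The green look-alike was left alone.
- **Network positions:** grip points came out within about 2 to 8 mm of the cut-out points, against the 14 mm limit. The worst were the adjustable spanner and the ratchet at about 7 to 8 mm in the wrist view. The side view put those two at 5 mm and 2 mm, so part of that gap is network error.
- **Heights:** the networks put the tools 27 to 31 mm over the bench, as expected for lying on the 22 mm floors. I did not measure tilt directly.
- **Disagreements:**
  - My first wrist-camera measurement was about 10 mm off because the arm was still settling. I discarded it and let the arm settle before later readings.
  - The final side view ranked the green look-alike first for the combination spanner. The real one was its second hit, in its cut-out.
- **Forces:** the force readings I saw were about 5 N or less. The gripper was raised well clear of everything at hand-in.

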